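# Fit up a test coupon on the tilted backing bar and hold it for tacking

## Robot

A 6-joint arm with a two-finger parallel gripper is mounted at the origin on a cart in front of the work surface, level with it; the furniture and walls round the work are solid. World frame = base frame: x ahead of the robot, y to its left, z up, the work surface at z = 0. Lengths are in m, angles in rad, forces in N, time in s.
With the tool pointing down it reaches from about 0.425 to 1.125 m from the base axis. Payload 14.9 kg.
Tool frame: the origin (TCP) lies midway between the tips of the shut fingers; the grasp point (between the pads) lies 19 mm behind it (manip.tcp_to_grasp is the distance from the TCP to the grasp point, in m); z points along the fingers, y is the line along which they close (so a half turn about z gives the same grasp; the last joint's range is limited). The gripper opens to 91 mm and grips with 3 to 60 N. Pads are 32 mm wide; open, the fingers measure 118 mm over their backs; the gripper's body (76 mm by 178 mm) begins 60 mm behind the grasp point.
Start: joints at [1.112, 0.379, 1.734, -0, 1.028, -0.033], TCP at [0.289, 0.638, 0.179] pointing down, gripper open.
Joint ranges: [-2.77, 2.77], [-0.74, 2.19], [0, 2.66], [-1.06, 4.2], [0.31, 2.87], [-3.08, 3.08]. Speed limits (rad/s): [1.89, 1.89, 2.39, 3.14, 3.14, 3.14].

## Interface

Orientations are given as a 3x3 rotation matrix whose columns are the frame's x, y, z axes.
In Python, from bench import manip, get_image, job, spot_in, cut_out, landmark_of gives the robot as it stands.
- The arm moves only by the tool play_rows, never from a script. Its argument "increments" is a list of rows, each an object of numbers: "grip": the opening, from 0 (shut) to 1 (fully open); "dx", "dy", "dz": the shift along the tool's x, y, z in m; "wx", "wy", "wz": the turn, a rotation vector about the tool's x, y, z in degrees. In form: [{"grip": .., "dx": .., "dy": .., "dz": .., "wx": .., "wy": .., "wz": ..}, ...]. A call has 1 to 5 rows; each row is the pose to reach, as a shift and turn from the pose commanded when the call began, along the tool's axes at that moment; what a row does not reach only later rows make up. A row lasts 1/12 s, in which the tool goes at most 41.7 mm and 7.16 degrees, less where a joint would pass 70% of its speed; a pose out of reach is approached as far as the arm can. A call with a gripper value outside its range is refused whole. The fingers move at their own pace and stop on an object; "grip_force" is the grip in N (left out, the last holds). Time passes only in rows, so rows that repeat a pose let the fingers close. It gives the time, the measured TCP pose, the force, the opening and the grip force at its end, in the units of the state.
- manip.get_state(): the state, without advancing time (a new reading comes with each control period).
- get_image(name): name is "scene" or "side" or "wrist"; returns a dict with "color" (420x560x3 uint8, red, green, blue), "z_map" (420x560 float32, m along the optical axis (not along the pixel's ray), 0 where there is no reading), "intrinsics" (3x3 intrinsics, pixels), "k1" (the pictures are not rectified: a ray, as slopes to the right and down, at radius r is drawn at 1 + k1 r^2 times it, then the intrinsics apply), "view" (4x4, takes a point from world to camera coordinates). Camera axes: x right, y up, looking along -z (the intrinsics and any distortion apply to the point x, -y, -z); pixel columns grow to the right and rows downward; lengths in m; the calibration is good to about 2 mm. A picture is of the moment at which its call begins.
- job.finish_job(): hands the job in; it is judged then, once.
Trained networks look in a picture, given as the dict that the camera call returned (one of the last four; its "shot" number tells which), for a name from the list of things; names that differ only in an ending like _2 or _b are one class to them, and where a whole thing is asked for, a point or a joint stands for the part that bears it (a point fixed in the world has none). Each returns a list of dicts, best first, with "score" (0 to 1); they miss things now and then, are a little off and sometimes report something else, mostly with a low value. They report only what shows in the picture. A call takes as long as a camera call. They do not tell look-alikes from the thing itself.
- spot_in(name, picture): "centre" ([x, y, z] in m, in the coordinates of the camera as it stood for that picture, good to about 4 mm: the middle of the surface that is visible of it).
- cut_out(name, picture): "pixels" (420x560 bool, what is visible of it).
- landmark_of(name, picture): "centre" ([x, y, z] in m, in the coordinates of the camera as it stood for that picture, good to about 4 mm: a listed point, or the origin of a listed thing).
The state is a dict: "clock": time; "qpos": joint angles; "dq": joint speeds; "joint_torque": joint torques, N m; "tool_pos": TCP position; "eef_rot": TCP orientation; "contact_force": force on the tool from outside, world axes, zero at the start; "torque": the same for the moment, N m; "opening": finger opening in m; "gripper_force": force on a finger pad.
Only numpy, scipy, OpenCV 4.12 (cv2) and the standard library are available. Lean on these libraries where they do the work, as an engineer would, in place of code of your own. Each camera call takes 0.05 s, during which the arm holds its last target. There are 200 camera calls.

## Task

Fit up the small light-grey square coupon for tack welding: pick it up, tilt it to match the sloped copper backing bar of the tilting rest, lay it flat on the lower part of the bar, then slide it up along the copper, under the yellow keeper dog, until its front edge meets the stop block. Finish while still holding it there, square and centred on the bar and pressed lightly flush against the copper, since the welder tacks it in your grip: do not let go. Do not force it, and leave the other loose things on the table alone.

Things in the scene. Friction and masses are not known exactly. Their poses are not given: they have to be found in the camera images.
- coupon_centre (a point): centre (half-way up) of the coupon to fit up: a light-grey steel square plate 45 x 45 x 10 mm, 0.1 to 0.2 kg, loose and flat on the table, left of the middle. One corner is slightly cut; any edge may go to the front. x and y run along its edges, z normal to its faces. Do not confuse it with the darker, larger coupon.
- backing_bar: copper bar 92 (x) x 38 (y) x 8 mm on the tilting bed; origin at the centre of its top face, x up the slope, y across, z out of the face. It rises away from the robot at 12 to 29 degrees, locked (does not give). Readings are noisy: finish by touch. The coupon, seated, has its centre at x = +23.5, y = 0, z = +5 mm and overhangs the bar 3.5 mm each side
- stop_foot (a point): foot of the stop block's front face, at the bar's upper end: bar frame x = +46, y = 0, z = 0 mm, same axes as the bar. The face is square to the bar, 44 mm wide and 14 mm high above the copper; the block is 18 mm thick. It is rigid and is felt when the coupon meets it. Friction on the copper is about 0.6 of the press, so slide with a light press
- dog_tip (a point): lowest point of the rounded tip of the yellow keeper dog, which is bolted on the stop and overhangs the bar: bar frame x = +34.5, y = 0, z = +14 mm. The dog is 24 mm wide (y), spans x = +30 to +71 mm and its bolt stands 30 mm above the copper. A 10 mm plate slides beneath it with 4 mm to spare; fingers pass at its sides
- tilt_rest: fixed base of the tilting rest, plate 150 x 100 x 10 mm; origin at the centre of its underside, x the way the slope rises, z up. Steel bed beside the bar: 78 mm wide, 8 mm below the copper's top. Blue cheeks at the robot-side end (41 to 49 mm either side of the middle, up to 60 mm high) carry its pin (x = -58, z = 26 mm), with black star knobs outside them
- stop_angle: fixed grey angle plate bolted to the table between the coupon and the tilting rest: foot 100 x 112 mm and 12 mm thick, with a black upright plate 150 mm high on its left edge, about 50 mm left of this origin (centre of the foot, on the table); carry the coupon over it or round the robot's side of it
- dark_coupon_centre (a point): bystander: centre of a loose dark steel plate 50 x 50 x 10 mm; leave it alone
- ring_blank_centre (a point): bystander: centre of a loose steel ring, 64 mm across, 26 mm high; leave it alone
- marker_centre (a point): bystander: centre of a loose white and red paint marker, 135 mm long (y), 18 mm thick; leave it alone
Not all that is in view belongs to the job. What is shaped like the part that bears coupon_centre but green or red is not meant.

How it is judged:
On the way, in this order (a step that is already met when the one before it is completed fails the run):
1. the coupon is picked up and carried in the fingers, its centre more than 50 mm above the table (height (world z) of coupon_centre above 0.05 m and contact force between coupon and the fingers above 2 N), for 0.1 s.
2. the coupon is held flat on the lower part of the bar (within 3.4 degrees, less than 2.5 mm off the copper and touching it), its centre still below bar x = +10 mm (angle between the z axis of coupon_centre and the z axis of backing_bar, either way round below 0.06 rad and z of coupon_centre in the frame of backing_bar between 0.002 and 0.0075 m and x of coupon_centre in the frame of backing_bar between -0.06 and 0.01 m and y of coupon_centre in the frame of backing_bar between -0.012 and 0.012 m and contact force between coupon and backing_bar above 0.3 N and contact force between coupon and the fingers above 2 N), for 0.1 s.
At the end, for the whole second after the job is handed in: The fingers still hold the coupon and press it on the copper with 1.5 to 30 N; it lies flat on the bar (within 1.7 degrees, 1.5 mm), front edge under the dog and within 2 mm of the stop face, square within 3.4 degrees, centred within 7 mm, and still (angle between the z axis of coupon_centre and the z axis of backing_bar, either way round below 0.03 rad and (angle between the x axis of coupon_centre and the x axis of backing_bar, either way round below 0.06 rad or angle between the y axis of coupon_centre and the x axis of backing_bar, either way round below 0.06 rad) and x of coupon_centre in the frame of backing_bar between 0.0215 and 0.0255 m and y of coupon_centre in the frame of backing_bar between -0.007 and 0.007 m and z of coupon_centre in the frame of backing_bar between 0.003 and 0.0065 m and contact force between coupon and backing_bar between 1.5 and 30 N and contact force between coupon and the fingers above 2 N and linear speed of coupon below 0.01 m/s); the arm keeps its last pose, push and grip.
It fails at once if a bystander is shifted by more than 20 mm (distance of any of dark_coupon_centre, ring_blank_centre, marker_centre from where it was at the start of the episode above 0.02 m).
It fails at once if the tilting rest is forced: the backing bar shifts by more than 4 mm (distance of backing_bar from where it was at the start of the episode above 0.004 m).
It fails at once if the coupon is forced onto the bar with more than 70 N (contact force between coupon and backing_bar above 70 N).
It also fails if it takes over 45 s, if anything falls off the work surface, if the arm or the gripper's body presses on something with over 40 N, if the wrist force passes 120 N, or if a joint passes its speed limit or range.

## Working session

There is one attempt and no reset: what is moved stays moved. The work goes in short steps, Python scripts to look and compute and a tool call to move; the robot and the scene stay as the last step left them, time stands still between calls to the robot, and variables do not carry over. Pictures are saved under pics/ and viewed, at most 10 in all, crops included, and the job is handed in when it is done.

Besides the shell and the picture viewer there is one more tool, called as name([rows], argument=value, ...), one row to a line, values as JSON. play_rows: Moves the arm, as the interface text tells. Its arguments: {"type":"object","properties":{"increments":{"type":"array","items":{"type":"object","properties":{"grip":{"type":"number"},"dx":{"type":"number"},"dy":{"type":"number"},"dz":{"type":"number"},"wx":{"type":"number"},"wy":{"type":"number"},"wz":{"type":"number"}}}},"grip_force":{"type":"number"}},"required":["increments"]}

```bash
mkdir -p pics; ls
cat > h.py <<'E'
import numpy as np, cv2
from bench import manip, get_image, job, spot_in, cut_out, landmark_of
def w(p,im):
    return (np.linalg.inv(im["view"])@np.r_[p,1])[:3]
def px(P,im):
    c=(im["view"]@np.r_[P,1])[:3]; s=np.array([c[0],-c[1]])/-c[2]
    s=s*(1+im["k1"]*(s@s)); K=im["intrinsics"]; return np.array([K[0,0]*s[0]+K[0,2],K[1,1]*s[1]+K[1,2]])
def cloud(im,step=1):
    H,W=im["z_map"].shape; v,u=np.mgrid[0:H,0:W]; K=im["intrinsics"]
    d=np.stack([(u-K[0,2])/K[0,0],(v-K[1,2])/K[1,1]],-1); s=d.copy()
    for _ in range(8): s=d/(1+im["k1"]*(s**2).sum(-1,keepdims=True))
    z=im["z_map"]; C=np.stack([s[...,0]*z,-s[...,1]*z,-z,np.ones_like(z)],-1)
    return (C@np.linalg.inv(im["view"]).T)[...,:3]
def save(im,n): cv2.imwrite(n,im["color"][...,::-1])
E
python3 - <<'E'
from h import *
np.set_printoptions(precision=4,suppress=True)
a=[]
for n in ["scene","side"]:
    im=get_image(n); a.append(im["color"]); C=cloud(im)
    print(n,"cam at",np.linalg.inv(im["view"])[:3,3])
    for t in ["coupon_centre","backing_bar","stop_foot","dog_tip","tilt_rest","stop_angle","dark_coupon_centre"]:
        for d in landmark_of(t,im)[:3]: P=w(d["centre"],im); print(t,"L",round(d["score"],2),P,px(P,im).round())
    for d in cut_out("coupon_centre",im)[:4]:
        m=d["pixels"]; print("cut",d["score"],m.sum(),np.argwhere(m).mean(0)[::-1],np.median(C[m&(im["z_map"]>0)],0),np.median(im["color"][m],0))
    save(im,f"pics/{n}.png")
E
```

```text
pics
scene cam at [-0.7134 -0.6564  1.1319]
coupon_centre L 0.63 [0.5551 0.2771 0.0028] [212. 195.]
backing_bar L 0.52 [ 0.5766 -0.2256  0.0562] [335. 214.]
stop_foot L 0.68 [ 0.6055 -0.2521  0.0742] [345. 207.]
dog_tip L 0.62 [ 0.5935 -0.2448  0.0762] [342. 208.]
tilt_rest L 0.81 [ 0.5783 -0.2305  0.0033] [336. 225.]
stop_angle L 0.45 [ 0.5966 -0.2446  0.0831] [342. 206.]
dark_coupon_centre L 0.41 [0.609  0.1611 0.0051] [245. 194.]
side cam at [0.5229 1.1256 0.9107]
coupon_centre L 0.83 [0.3605 0.2747 0.0078] [343. 308.]
coupon_centre L 0.61 [0.43   0.3561 0.0019] [318. 333.]
coupon_centre L 0.59 [0.4612 0.25   0.0014] [304. 302.]
stop_foot L 0.61 [0.6658 0.3778 0.008 ] [222. 337.]
stop_foot L 0.57 [ 0.6076 -0.2546  0.073 ] [260. 180.]
dog_tip L 0.66 [ 0.5947 -0.2449  0.0828] [263. 179.]
tilt_rest L 0.58 [ 0.5827 -0.2374 -0.0007] [267. 201.]
dark_coupon_centre L 0.62 [0.6073 0.1534 0.0064] [252. 274.]
cut 0.83 227 [343.6432 309.8018] [0.3592 0.2848 0.01  ] [255.  64.  58.]
cut 0.7 252 [268.6032 307.0833] [0.5558 0.2792 0.0095] [255.   63.   59.5]
cut 0.59 225 [305.0356 301.4489] [0.4597 0.2571 0.0097] [255. 255. 255.]
cut 0.5 248 [317.496  332.7379] [0.4311 0.3626 0.0104] [ 85. 250. 136.]
```

Run:
```python
import cv2
a=cv2.imread("pics/side.png"); cv2.imwrite("pics/side_crop.png",cv2.resize(a[130:360,190:380],None,fx=3.4,fy=2.6*1,interpolation=cv2.INTER_CUBIC))
```

```text
(no output)
```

View pics/scene.png

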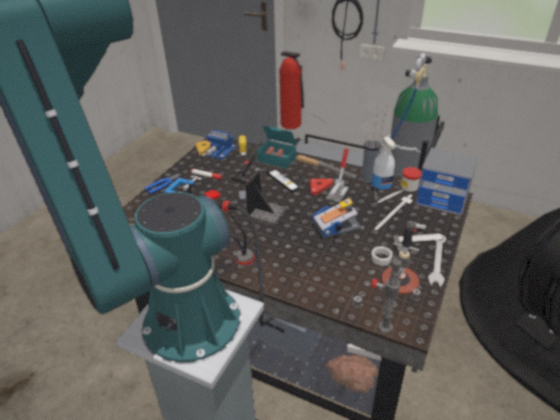

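View pics/side_crop.png

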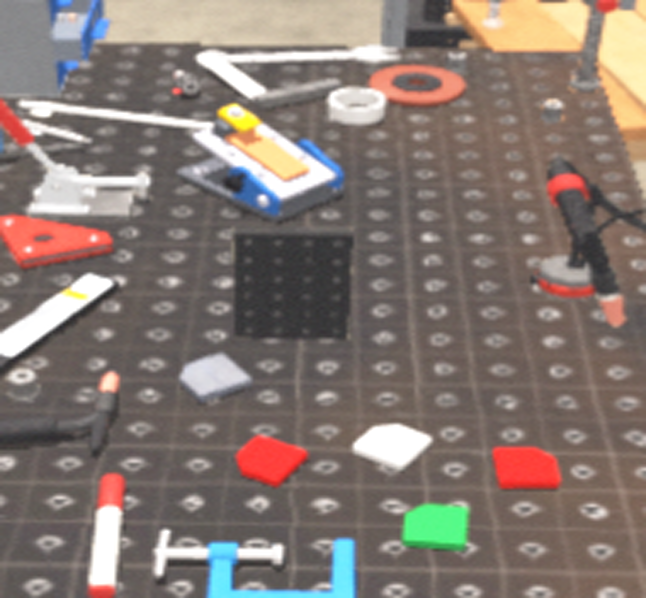

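Candidates in the side picture: red (343,309), red (268,307), green (317,333), light grey (305,301), and the dark larger plate (252,274). The light-grey one at (305,301) fits, at about (0.460, 0.257). The crop confirms this. The rest is at scene (336,215) with its slope heading about −43°.

```bash
cat >> h.py <<'E'
np.set_printoptions(precision=4,suppress=True)
from scipy.spatial.transform import Rotation as Ro
def delta(P,R):
    s=manip.get_state(); R0=np.array(s["eef_rot"]); p=np.array(s["tool_pos"])
    print("t",s["clock"],"d mm",1000*R0.T@(P-p),"rotvec deg",Ro.from_matrix(R0.T@R).as_rotvec(degrees=True))
E
python3 - <<'E'
from h import *
s=manip.get_state(); print(s["clock"],s["tool_pos"],s["contact_force"],s["opening"]); print(np.array(s["eef_rot"]))
im=get_image("wrist"); print("cam rel tool",np.array(s["eef_rot"]).T@(np.linalg.inv(im["view"])[:3,3]-s["tool_pos"])); print(np.array(s["eef_rot"]).T@np.linalg.inv(im["view"])[:3,:3])
im=get_image("side"); C=cloud(im)
d=[d for d in cut_out("coupon_centre",im) if np.median(im["color"][d["pixels"]],0).min()>200][0]
P=C[d["pixels"]]; P=P[(P[:,2]>0.007)&(P[:,2]<.015)]
print(len(P),P.mean(0),cv2.minAreaRect((P[:,:2]*1000).astype(np.float32)))
delta(np.array([.43,.257,.25]),np.array(s["eef_rot"]))
E
```

```text
0.9 [0.2891 0.6375 0.1785] [ 0.241 -1.03  -0.277] 0.09118238521752428
[[-0.9107  0.413  -0.    ]
 [ 0.413   0.9107 -0.    ]
 [-0.     -0.     -1.    ]]
cam rel tool [ 0.0837  0.0004 -0.2067]
[[-0.0005  0.9547  0.2974]
 [ 1.      0.0011 -0.0017]
 [-0.0019  0.2974 -0.9547]]
96 [0.6655 0.3802 0.0131] ((667.6997680664062, 376.2337646484375), (17.063024520874023, 131.66278076171875), 3.3003666400909424)
t 1.05 d mm [-285.4481 -288.3403  -71.4451] rotvec deg [ 0.0004  0.0005 -0.0008]
```

play_rows([
  {"grip": 1, "dx": -0.03, "dy": -0.028},
  {"grip": 1, "dx": -0.06, "dy": -0.056},
  {"grip": 1, "dx": -0.09, "dy": -0.084},
  {"grip": 1, "dx": -0.12, "dy": -0.112, "dz": -0.01},
  {"grip": 1, "dx": -0.15, "dy": -0.14, "dz": -0.02},
])

```text
invalid input at $.increments[0]: expected keys grip, dx, dy, dz, wx, wy, wz
```

play_rows([
  {"grip": 1, "dx": -0.03, "dy": -0.028},
  {"grip": 1, "dx": -0.06, "dy": -0.056},
  {"grip": 1, "dx": -0.09, "dy": -0.084},
  {"grip": 1, "dx": -0.12, "dy": -0.112},
  {"grip": 1, "dx": -0.15, "dy": -0.14},
])

```text
invalid input at $.increments[0]: expected keys grip, dx, dy, dz, wx, wy, wz
```

Run:
```python
from h import *
s=manip.get_state(); print(s["clock"],s["tool_pos"],s["contact_force"])
im=get_image("wrist"); C=cloud(im); save(im,"pics/w1.png"); print(px(np.array([.46,.257,.01]),im))
np.savez("w1.npz",C=C,col=im["color"])
for d in cut_out("coupon_centre",im)[:5]:
    m=d["pixels"]; print(d["score"],m.sum(),np.argwhere(m).mean(0)[::-1],np.median(im["color"][m],0))
    P=C[m]; P=P[(P[:,2]>0.006)&(P[:,2]<.016)]
    print(P.mean(0),cv2.minAreaRect((P[:,:2]*1000).astype(np.float32)))
delta(np.array([.43,.257,.25]),np.array(s["eef_rot"]))
```

```text
1.05 [0.2891 0.6375 0.1785] [ 0.2519 -0.5614  0.3255]
[105.6588 376.0742]
t 1.15 d mm [-285.4491 -288.3377  -71.4673] rotvec deg [-0.0033 -0.001   0.0005]
```

View pics/w1.png

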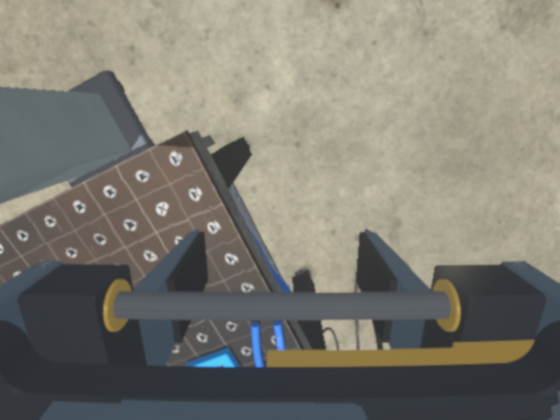

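The moves were refused because every row needs all its keys. The wrist view shows the table corner at (190,135) with the fingers at about (180,300) and (390,300).

play_rows([
  {"grip": 1, "dx": -0.03, "dy": -0.028, "dz": 0, "wx": 0, "wy": 0, "wz": 0},
  {"grip": 1, "dx": -0.06, "dy": -0.056, "dz": -0.005, "wx": 0, "wy": 0, "wz": 0},
  {"grip": 1, "dx": -0.09, "dy": -0.084, "dz": -0.01, "wx": 0, "wy": 0, "wz": 0},
  {"grip": 1, "dx": -0.12, "dy": -0.112, "dz": -0.015, "wx": 0, "wy": 0, "wz": 0},
  {"grip": 1, "dx": -0.15, "dy": -0.14, "dz": -0.02, "wx": 0, "wy": 0, "wz": 0},
])

```text
clock: 1.57
tool_pos: [0.3682, 0.4463, 0.1987]
eef_rot: [[-0.911, 0.413, 0.0], [0.413, 0.911, 0.0], [-0.0, 0.0, -1.0]]
contact_force: [1.2, 0.2, 0.2]
opening: 0.0913
gripper_force: 0.0
```

play_rows([
  {"grip": 1, "dx": -0.03, "dy": -0.028, "dz": 0, "wx": 0, "wy": 0, "wz": 0},
  {"grip": 1, "dx": -0.06, "dy": -0.056, "dz": 0, "wx": 0, "wy": 0, "wz": 0},
  {"grip": 1, "dx": -0.09, "dy": -0.084, "dz": 0, "wx": 0, "wy": 0, "wz": 0},
  {"grip": 1, "dx": -0.11, "dy": -0.112, "dz": 0, "wx": 0, "wy": 0, "wz": 0},
  {"grip": 1, "dx": -0.11, "dy": -0.14, "dz": 0, "wx": 0, "wy": 0, "wz": 0},
])

```text
clock: 1.98
tool_pos: [0.4123, 0.273, 0.1989]
eef_rot: [[-0.91, 0.415, 0.001], [0.415, 0.91, 0.0], [-0.001, 0.001, -1.0]]
contact_force: [0.1, -0.6, -0.2]
opening: 0.0911
gripper_force: 0.0
```

Run:
```python
from h import *
s=manip.get_state(); print(s["clock"],s["tool_pos"],s["contact_force"])
im=get_image("wrist"); C=cloud(im); save(im,"pics/w2.png"); print(px(np.array([.46,.257,.01]),im))
np.savez("w2.npz",C=C,col=im["color"])
for d in cut_out("coupon_centre",im)[:5]:
    m=d["pixels"]; print(d["score"],m.sum(),np.argwhere(m).mean(0)[::-1],np.median(im["color"][m],0))
    P=C[m]; P=P[(P[:,2]>0.004)&(P[:,2]<.016)]
    print(P.mean(0),cv2.minAreaRect((P[:,:2]*1000).astype(np.float32)))
```

```text
1.9833 [0.4123 0.273  0.1989] [ 0.0931 -0.5944 -0.2324]
[284.4768 213.7556]
0.77 1034 [281.8337 213.7834] [247. 247. 247.]
[0.4587 0.2538 0.0105] ((460.13067626953125, 252.3125762939453), (44.774085998535156, 45.445350646972656), 56.333030700683594)
0.77 976 [324.8709 265.7951] [247.  84.  78.]
[0.555  0.2769 0.0106] ((557.8499145507812, 276.7745056152344), (45.417327880859375, 46.658164978027344), 60.9910888671875)
0.76 1344 [268.9702 134.8162] [230.  64.  61.]
[0.3576 0.2819 0.0104] ((357.1631164550781, 280.86956787109375), (44.996238708496094, 44.842464447021484), 1.6026033163070679)
0.56 1245 [347.4554 161.7068] [ 69. 188. 100.]
[0.4298 0.3589 0.0106] ((431.4405212402344, 357.90240478515625), (45.3194465637207, 45.30830764770508), 84.22391510009766)
```

View pics/w2.png

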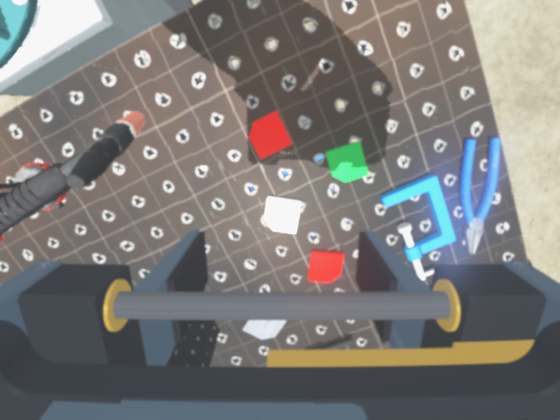

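White plate at (282,214) is isolated, centre (0.460, 0.2525), with edges at 56.3°. That is the target. Now I'll grasp it.

play_rows([
  {"grip": 1, "dx": -0.02, "dy": 0, "dz": 0.03, "wx": 0, "wy": 0, "wz": 4},
  {"grip": 1, "dx": -0.04, "dy": 0, "dz": 0.065, "wx": 0, "wy": 0, "wz": 9.3},
  {"grip": 1, "dx": -0.0546, "dy": 0, "dz": 0.1, "wx": 0, "wy": 0, "wz": 9.3},
  {"grip": 1, "dx": -0.0546, "dy": 0, "dz": 0.135, "wx": 0, "wy": 0, "wz": 9.3},
  {"grip": 1, "dx": -0.0546, "dy": 0, "dz": 0.15, "wx": 0, "wy": 0, "wz": 9.3},
])

```text
clock: 2.5
tool_pos: [0.4589, 0.2518, 0.0447]
eef_rot: [[-0.832, 0.555, -0.003], [0.556, 0.832, -0.002], [0.002, -0.003, -1.0]]
contact_force: [-0.4, -0.8, 0.2]
opening: 0.0913
gripper_force: 0.0
```

Run:
```python
from h import *
im=get_image("wrist"); C=cloud(im); s=manip.get_state(); R=np.array(s["eef_rot"]); print(s["clock"],s["tool_pos"])
print(px(np.array([.46,.2525,.01]),im))
for d in cut_out("coupon_centre",im)[:5]:
    m=d["pixels"]; print(d["score"],m.sum(),np.argwhere(m).mean(0)[::-1],np.median(im["color"][m],0))
    P=C[m]; P=P[(P[:,2]>0.004)&(P[:,2]<.016)]
    print(P.mean(0),cv2.minAreaRect((P[:,:2]*1000).astype(np.float32)))
a=np.radians(56.3); y=np.array([np.cos(a),np.sin(a),0]); z=np.array([0,0,-1.]); delta(np.array([.46,.2525,.003]),np.c_[np.cross(y,z),y,z])
```

```text
2.55 [0.4578 0.2515 0.0436]
[281.9368 217.194 ]
0.76 3796 [237.4191  85.774 ] [233.  62.  59.]
[0.3578 0.2817 0.0104] ((357.1649169921875, 280.31427001953125), (45.21888732910156, 45.03528594970703), 1.0700932741165161)
0.7 557 [347.6697 278.0305] [247.  79.  74.]
[0.5395 0.269  0.01  ] ((541.171142578125, 269.40185546875), (16.7185115814209, 24.94210433959961), 61.16552734375)
0.55 2833 [282.7674 214.282 ] [237. 238. 236.]
[0.4585 0.2542 0.0104] ((459.88140869140625, 252.36431884765625), (44.97364807128906, 45.0592041015625), 56.49222946166992)
t 2.6 d mm [-1.1703  1.4613 42.8761] rotvec deg [-0.2374 -0.1387  0.005 ]
```

play_rows([
  {"grip": 1, "dx": 0, "dy": 0, "dz": 0.015, "wx": 0, "wy": 0, "wz": 0},
  {"grip": 1, "dx": 0, "dy": 0, "dz": 0.03, "wx": 0, "wy": 0, "wz": 0},
  {"grip": 1, "dx": 0, "dy": 0, "dz": 0.04, "wx": 0, "wy": 0, "wz": 0},
  {"grip": 1, "dx": 0, "dy": 0, "dz": 0.045, "wx": 0, "wy": 0, "wz": 0},
  {"grip": 1, "dx": 0, "dy": 0, "dz": 0.045, "wx": 0, "wy": 0, "wz": 0},
])

```text
clock: 3.02
tool_pos: [0.46, 0.2528, 0.0035]
eef_rot: [[-0.832, 0.555, -0.0], [0.555, 0.832, -0.0], [0.0, -0.0, -1.0]]
contact_force: [-0.3, 0.4, -0.2]
opening: 0.0913
gripper_force: 0.0
```

play_rows([
  {"grip": 0.4, "dx": 0, "dy": 0, "dz": 0, "wx": 0, "wy": 0, "wz": 0},
  {"grip": 0.4, "dx": 0, "dy": 0, "dz": 0, "wx": 0, "wy": 0, "wz": 0},
  {"grip": 0.4, "dx": 0, "dy": 0, "dz": 0, "wx": 0, "wy": 0, "wz": 0},
  {"grip": 0.4, "dx": 0, "dy": 0, "dz": 0, "wx": 0, "wy": 0, "wz": 0},
  {"grip": 0.4, "dx": 0, "dy": 0, "dz": 0, "wx": 0, "wy": 0, "wz": 0},
], grip_force=35)

```text
clock: 3.43
tool_pos: [0.4602, 0.2527, 0.0039]
eef_rot: [[-0.832, 0.555, 0.0], [0.555, 0.832, 0.0], [-0.0, 0.0, -1.0]]
contact_force: [-0.6, 0.6, -0.4]
opening: 0.0609
gripper_force: 0.0
```

play_rows([
  {"grip": 0.3, "dx": 0, "dy": 0, "dz": 0, "wx": 0, "wy": 0, "wz": 0},
  {"grip": 0.3, "dx": 0, "dy": 0, "dz": 0, "wx": 0, "wy": 0, "wz": 0},
  {"grip": 0.3, "dx": 0, "dy": 0, "dz": 0, "wx": 0, "wy": 0, "wz": 0},
  {"grip": 0.3, "dx": 0, "dy": 0, "dz": 0, "wx": 0, "wy": 0, "wz": 0},
  {"grip": 0.3, "dx": 0, "dy": 0, "dz": 0, "wx": 0, "wy": 0, "wz": 0},
])

```text
clock: 3.85
tool_pos: [0.46, 0.2526, 0.0035]
eef_rot: [[-0.832, 0.555, -0.0], [0.555, 0.832, -0.0], [0.0, -0.0, -1.0]]
contact_force: [0.1, 0.1, 0.2]
opening: 0.0283
gripper_force: 0.0
```

play_rows([
  {"grip": 0.3, "dx": 0, "dy": 0, "dz": -0.01, "wx": 0, "wy": 0, "wz": 0},
  {"grip": 0.3, "dx": 0, "dy": 0, "dz": -0.04, "wx": 0, "wy": 0, "wz": 0},
  {"grip": 0.3, "dx": 0, "dy": 0, "dz": -0.08, "wx": 0, "wy": 0, "wz": 0},
  {"grip": 0.3, "dx": 0, "dy": 0, "dz": -0.12, "wx": 0, "wy": 0, "wz": 0},
  {"grip": 0.3, "dx": 0, "dy": 0, "dz": -0.16, "wx": 0, "wy": 0, "wz": 0},
])

```text
clock: 4.27
tool_pos: [0.4595, 0.2523, 0.1659]
eef_rot: [[-0.832, 0.555, -0.0], [0.555, 0.832, -0.0], [0.0, -0.0, -1.0]]
contact_force: [0.9, 0.7, -0.5]
opening: 0.0272
gripper_force: 0.0
```

Run:
```python
from h import *
im=get_image("wrist"); C=cloud(im); s=manip.get_state(); R=np.array(s["eef_rot"]); print(s["clock"],s["tool_pos"],s["opening"]); save(im,"pics/w3.png")
for d in cut_out("coupon_centre",im)[:5]:
    m=d["pixels"]; print(d["score"],m.sum(),np.argwhere(m).mean(0)[::-1],np.median(im["color"][m],0))
    P=C[m]; print(np.median(P,0)); P=P[(P[:,2]>0.004)&(P[:,2]<.016)]
    if len(P): print(P.mean(0),cv2.minAreaRect((P[:,:2]*1000).astype(np.float32)))
print(manip.tcp_to_grasp, [a for a in dir(manip) if a[0]!='_'])
```

```text
4.3167 [0.4631 0.2542 0.1736] 0.027519375744180143
0.95 1161 [340.1671 233.3359] [247.  92.  86.]
[0.554  0.278  0.0106]
[0.5548 0.2786 0.0105] ((557.6707153320312, 276.8157043457031), (45.43419647216797, 46.4554443359375), 60.735233306884766)
0.71 1359 [281.3495 181.7837] [247. 247. 247.]
[0.4581 0.2538 0.0105]
[0.4591 0.2539 0.0105] ((459.75714111328125, 252.31504821777344), (44.33226776123047, 44.60206985473633), 56.58604049682617)
0.64 1537 [344.7677 110.7053] [ 67. 194. 104.]
[0.4298 0.3584 0.0106]
[0.4302 0.3582 0.0106] ((431.2976989746094, 357.5345764160156), (44.289127349853516, 43.99354934692383), 84.49897766113281)
0.59 1685 [251.0671  93.7407] [235.  65.  63.]
[0.3577 0.2818 0.0104]
[0.3576 0.2816 0.0104] ((356.9927062988281, 280.3134765625), (45.17185592651367, 45.17360305786133), 1.5621403455734253)
0.0188 ['MotionError', 'get_state', 'tcp_to_grasp']
```

View pics/w3.png

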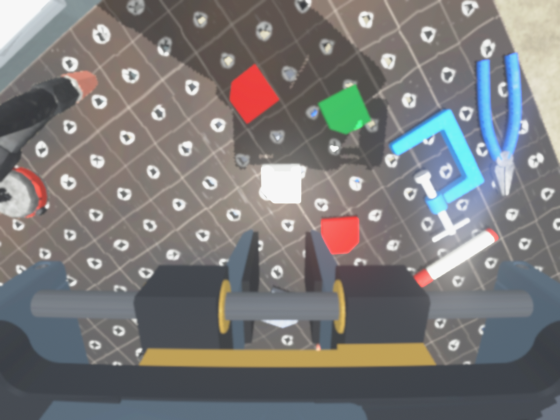

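The white coupon still lies at (281,183). The fingers at (245,240) and (318,240) closed above it, so the tips probably swing up when open. I'll measure the tips in the depth map.

Run:
```python
from h import *
im=get_image("wrist"); C=cloud(im); s=manip.get_state(); R=np.array(s["eef_rot"])
T=(C-s["tool_pos"])@R; print(s["tool_pos"],s["opening"])
C2=np.load("w2.npz")["C"]; a=np.radians(65.55); y=np.array([np.cos(a),np.sin(a),0]); z=np.array([0,0,-1.])
R2=np.c_[np.cross(y,z),y,z]; T2=(C2-np.array([.411,.2745,.199]))@R2
for n,t in (("now",T),("open",T2)):
    q=t.reshape(-1,3); q=q[(abs(q[:,1])<.07)&(q[:,2]>-.08)&(q[:,2]<.06)&(abs(q[:,0])<.05)]
    print(n,len(q))
    for sg in (1,-1):
        p=q[q[:,1]*sg>0]; p=p[np.argsort(-p[:,2])]; print(np.percentile(p,[0,2,50,98,100],axis=0)*1000); print(p[:200:40]*1000)
```

```text
[0.4618 0.2535 0.1675] 0.027426890249814602
now 1862
[[-17.7445  15.5548 -79.9067]
 [-13.3363  15.6525 -79.2851]
 [ 14.7918  18.4399 -62.9554]
 [ 16.506   25.9456 -40.1823]
 [ 16.7629  27.2342 -38.4872]]
[[ 13.9705  15.9752 -38.4872]
 [  4.5338  15.9332 -41.8421]
 [ 16.1655  21.8091 -43.9449]
 [ 14.3447  18.7118 -46.9258]
 [ 14.5521  16.2875 -48.8204]]
[[-17.6168 -23.4948 -79.99  ]
 [-13.4192 -22.005  -79.3226]
 [ 14.822  -14.5669 -63.1443]
 [ 16.4953 -11.7306 -40.0486]
 [ 16.7909 -11.6587 -38.1488]]
[[ 15.8129 -15.9008 -38.1488]
 [  5.1006 -11.7998 -41.5079]
 [ -5.3843 -11.8795 -44.0973]
 [ 14.4766 -14.5931 -47.0368]
 [ 14.6453 -12.7572 -48.8652]]
open 3470
[[-18.4721  44.6395 -79.9867]
 [-15.9038  44.9016 -79.233 ]
 [ 10.0608  45.787  -60.374 ]
 [ 15.2377  55.2463 -37.1195]
 [ 15.7811  57.6334 -35.3068]]
[[-15.4745  46.0655 -35.3068]
 [-12.8859  45.9999 -37.4297]
 [ 10.81    45.7208 -38.6187]
 [ 14.4935  49.1773 -39.9836]
 [ 10.6272  45.7036 -41.1358]]
[[-19.0359 -57.9092 -79.9846]
 [-16.2073 -55.9161 -79.2326]
 [ 10.316  -46.3274 -59.8858]
 [ 15.3552 -45.5268 -36.8634]
 [ 15.8593 -45.2379 -34.4019]]
[[ 14.3893 -50.3552 -34.4019]
 [ 14.167  -49.111  -37.0299]
 [ 14.6484 -49.3527 -38.2295]
 [  2.5435 -45.8723 -39.641 ]
 [-12.0321 -46.1361 -40.8989]]
```

Run:
```python
from h import *
im=get_image("wrist"); s=manip.get_state(); R=np.array(s["eef_rot"]); print(s["tool_pos"],s["clock"])
for z in (0,-.01,-.02,-.03,-.04): print(z,[px(s["tool_pos"]+R@np.array([x,.0137,z]),im).round(1) for x in (.016,-.016)])
c=im["color"].copy()
for z,k in ((0,(255,0,255)),(-.037,(0,255,0))):
    for x in (.016,-.016):
        for y in (.0137,-.0137): cv2.circle(c,tuple(int(v) for v in px(s["tool_pos"]+R@np.array([x,y,z]),im)),1,k,-1)
cv2.imwrite("pics/w4.png",cv2.resize(c[150:330,190:370,::-1],None,fx=3.3,fy=3.3,interpolation=cv2.INTER_NEAREST))
print((im["z_map"][215:260:5,225:265:4]*1000).astype(int))
```

```text
[0.4606 0.2529 0.1653] 4.4667
0 [array([297.9, 209.2]), array([297.3, 250.6])]
-0.01 [array([298.8, 213.8]), array([298. , 256.8])]
-0.02 [array([299.7, 218.8]), array([298.8, 263.5])]
-0.03 [array([300.7, 224.3]), array([299.7, 270.8])]
-0.04 [array([301.8, 230.4]), array([300.7, 278.9])]
[[397 396 402 396 395 396 394 395 395 395]
 [398 397 398 399 398 397 397 396 398 397]
 [399 399 400 399 400 400 397 400 399 400]
 [400 400 400 402 402 401 181 401 401 401]
 [403 403 403 403 404 174 174 177 179 403]
 [405 405 405 405 168 167 166 171 175 406]
 [408 408 407 161 161 161 162 163 174 408]
 [411 409 410 156 155 155 158 159 173 411]
 [410 413 149 149 150 150 153 152 175 411]]
```

View pics/w4.png

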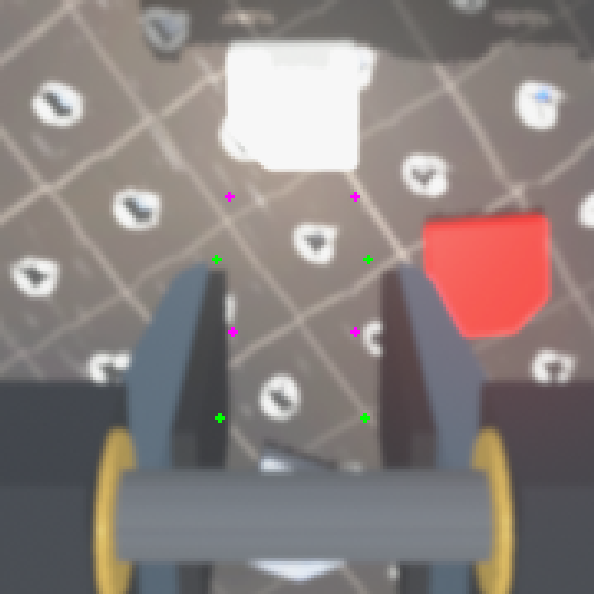

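The tips sit about 36 mm behind the reported TCP (green marks are close, magenta is TCP), so they closed above the coupon. I'll descend lower, feeling for the table.

play_rows([
  {"grip": 1, "dx": 0, "dy": 0, "dz": 0.02, "wx": 0, "wy": 0, "wz": 0},
  {"grip": 1, "dx": 0, "dy": 0, "dz": 0.04, "wx": 0, "wy": 0, "wz": 0},
  {"grip": 1, "dx": 0, "dy": 0, "dz": 0.06, "wx": 0, "wy": 0, "wz": 0},
  {"grip": 1, "dx": 0, "dy": 0, "dz": 0.08, "wx": 0, "wy": 0, "wz": 0},
  {"grip": 1, "dx": 0, "dy": 0, "dz": 0.1, "wx": 0, "wy": 0, "wz": 0},
])

```text
clock: 4.88
tool_pos: [0.4588, 0.252, 0.0615]
eef_rot: [[-0.832, 0.555, -0.002], [0.555, 0.832, -0.001], [0.001, -0.002, -1.0]]
contact_force: [0.4, 1.2, -0.4]
opening: 0.0581
gripper_force: 0.0
```

play_rows([
  {"grip": 1, "dx": 0, "dy": 0, "dz": 0.02, "wx": 0, "wy": 0, "wz": 0},
  {"grip": 1, "dx": 0, "dy": 0, "dz": 0.035, "wx": 0, "wy": 0, "wz": 0},
  {"grip": 1, "dx": 0, "dy": 0, "dz": 0.05, "wx": 0, "wy": 0, "wz": 0},
  {"grip": 1, "dx": 0, "dy": 0, "dz": 0.06, "wx": 0, "wy": 0, "wz": 0},
  {"grip": 1, "dx": 0, "dy": 0, "dz": 0.06, "wx": 0, "wy": 0, "wz": 0},
])

```text
clock: 5.3
tool_pos: [0.458, 0.2516, 0.001]
eef_rot: [[-0.832, 0.555, -0.004], [0.555, 0.832, -0.002], [0.002, -0.004, -1.0]]
contact_force: [-1.2, 0.4, -0.1]
opening: 0.0903
gripper_force: 0.0
```

play_rows([
  {"grip": 1, "dx": 0, "dy": 0, "dz": 0.006, "wx": 0, "wy": 0, "wz": 0},
  {"grip": 1, "dx": 0, "dy": 0, "dz": 0.012, "wx": 0, "wy": 0, "wz": 0},
  {"grip": 1, "dx": 0, "dy": 0, "dz": 0.018, "wx": 0, "wy": 0, "wz": 0},
  {"grip": 1, "dx": 0, "dy": 0, "dz": 0.02, "wx": 0, "wy": 0, "wz": 0},
  {"grip": 1, "dx": 0, "dy": 0, "dz": 0.02, "wx": 0, "wy": 0, "wz": 0},
])

```text
clock: 5.72
tool_pos: [0.4598, 0.2525, -0.0168]
eef_rot: [[-0.832, 0.555, -0.0], [0.555, 0.832, -0.0], [0.0, -0.0, -1.0]]
contact_force: [0.1, 0.4, -0.8]
opening: 0.0914
gripper_force: 0.0
```

```bash
cat > tip.py <<'E'
from h import *
im=get_image("wrist"); C=cloud(im); s=manip.get_state(); R=np.array(s["eef_rot"]); print(s["clock"],s["tool_pos"],s["contact_force"],s["opening"],px(np.array([.46,.2525,.01]),im))
q=((C-s["tool_pos"])@R).reshape(-1,3); W=C.reshape(-1,3)
k=(abs(q[:,1])<.06)&(q[:,2]>-.08)&(abs(q[:,0])<.02)&(abs(abs(q[:,1])-s["opening"]/2-.005)<.008)
p=np.c_[q[k],W[k][:,2]]*1000
for sg in (1,-1):
    t=p[p[:,1]*sg>0]; h,b=np.histogram(t[:,3],np.arange(-5,50,5)); print(b[:-1],h)
print("table", np.median(W[(abs(q[:,0])<.1)&(abs(W[:,2])<.006)][:,2]))
E
python3 tip.py
```

```text
5.7667 [ 0.46    0.2525 -0.0165] [ 0.3587  0.4756 -0.3584] 0.09164305547326732 [280.3573 248.6494]
[-5  0  5 10 15 20 25 30 35 40] [630 289   0   0  25 156 164 186 193 194]
[-5  0  5 10 15 20 25 30 35 40] [736 106   0   0  33 150 182 188 196 192]
table -0.000565007925703076
```

play_rows([
  {"grip": 1, "dx": 0, "dy": 0, "dz": 0.004, "wx": 0, "wy": 0, "wz": 0},
  {"grip": 1, "dx": 0, "dy": 0, "dz": 0.008, "wx": 0, "wy": 0, "wz": 0},
  {"grip": 1, "dx": 0, "dy": 0, "dz": 0.011, "wx": 0, "wy": 0, "wz": 0},
  {"grip": 1, "dx": 0, "dy": 0, "dz": 0.013, "wx": 0, "wy": 0, "wz": 0},
  {"grip": 1, "dx": 0, "dy": 0, "dz": 0.014, "wx": 0, "wy": 0, "wz": 0},
])

```text
clock: 6.18
tool_pos: [0.4598, 0.2525, -0.0308]
eef_rot: [[-0.832, 0.555, -0.0], [0.555, 0.832, -0.0], [0.0, -0.0, -1.0]]
contact_force: [0.2, -0.7, -0.7]
opening: 0.0912
gripper_force: 0.0
```

```bash
sed -i 's/arange(-5,50,5)/arange(-4,20,2)/' tip.py; python3 tip.py
```

```text
6.2333 [ 0.4598  0.2525 -0.0309] [-0.5091 -1.6013 -0.9994] 0.09118575726051763 [280.2867 258.7963]
[-4 -2  0  2  4  6  8 10 12 14 16] [  2 464 236   0  25  66  56  70  65  65  82]
[-4 -2  0  2  4  6  8 10 12 14 16] [ 12 496  73   0  31  58  65  69  72  67  77]
table -0.0005553630049886654
```

Tips are about 4 mm above the table. I'll go 1 mm lower and close.

play_rows([
  {"grip": 0.3, "dx": 0, "dy": 0, "dz": 0.001, "wx": 0, "wy": 0, "wz": 0},
  {"grip": 0.3, "dx": 0, "dy": 0, "dz": 0.001, "wx": 0, "wy": 0, "wz": 0},
  {"grip": 0.3, "dx": 0, "dy": 0, "dz": 0.001, "wx": 0, "wy": 0, "wz": 0},
  {"grip": 0.3, "dx": 0, "dy": 0, "dz": 0.001, "wx": 0, "wy": 0, "wz": 0},
  {"grip": 0.3, "dx": 0, "dy": 0, "dz": 0.001, "wx": 0, "wy": 0, "wz": 0},
], grip_force=35)

```text
clock: 6.65
tool_pos: [0.4601, 0.2526, -0.0314]
eef_rot: [[-0.832, 0.555, 0.0], [0.555, 0.832, 0.0], [-0.0, 0.0, -1.0]]
contact_force: [-0.1, -0.6, -0.5]
opening: 0.0606
gripper_force: 0.0
```

play_rows([
  {"grip": 0.3, "dx": 0, "dy": 0, "dz": 0, "wx": 0, "wy": 0, "wz": 0},
  {"grip": 0.3, "dx": 0, "dy": 0, "dz": 0, "wx": 0, "wy": 0, "wz": 0},
  {"grip": 0.3, "dx": 0, "dy": 0, "dz": 0, "wx": 0, "wy": 0, "wz": 0},
  {"grip": 0.3, "dx": 0, "dy": 0, "dz": 0, "wx": 0, "wy": 0, "wz": 0},
  {"grip": 0.3, "dx": 0, "dy": 0, "dz": 0, "wx": 0, "wy": 0, "wz": 0},
])

```text
clock: 7.07
tool_pos: [0.46, 0.2526, -0.0314]
eef_rot: [[-0.832, 0.555, -0.0], [0.555, 0.832, -0.0], [-0.0, -0.0, -1.0]]
contact_force: [-0.1, -0.9, 1.2]
opening: 0.0445
gripper_force: 35.0
```

play_rows([
  {"grip": 0.3, "dx": 0, "dy": 0, "dz": -0.015, "wx": 0, "wy": 0, "wz": 0},
  {"grip": 0.3, "dx": 0, "dy": 0, "dz": -0.05, "wx": 0, "wy": 0, "wz": 0},
  {"grip": 0.3, "dx": 0, "dy": 0, "dz": -0.09, "wx": 0, "wy": 0, "wz": 0},
  {"grip": 0.3, "dx": 0, "dy": 0, "dz": -0.13, "wx": 0, "wy": 0, "wz": 0},
  {"grip": 0.3, "dx": 0, "dy": 0, "dz": -0.17, "wx": 0, "wy": 0, "wz": 0},
])

```text
clock: 7.48
tool_pos: [0.4594, 0.2523, 0.1401]
eef_rot: [[-0.832, 0.555, -0.001], [0.555, 0.832, -0.0], [0.0, -0.001, -1.0]]
contact_force: [0.3, -0.3, -1.3]
opening: 0.0445
gripper_force: 35.0
```

play_rows([
  {"grip": 0.3, "dx": -0.01, "dy": -0.01, "dz": -0.03, "wx": 0, "wy": 0, "wz": 0},
  {"grip": 0.3, "dx": -0.03, "dy": -0.03, "dz": -0.05, "wx": 0, "wy": 0, "wz": 0},
  {"grip": 0.3, "dx": -0.05, "dy": -0.055, "dz": -0.05, "wx": 0, "wy": 0, "wz": 0},
  {"grip": 0.3, "dx": -0.075, "dy": -0.08, "dz": -0.05, "wx": 0, "wy": 0, "wz": 0},
  {"grip": 0.3, "dx": -0.1, "dy": -0.105, "dz": -0.05, "wx": 0, "wy": 0, "wz": 0},
])

```text
clock: 7.9
tool_pos: [0.4849, 0.1085, 0.1891]
eef_rot: [[-0.833, 0.554, 0.001], [0.554, 0.833, 0.0], [-0.001, 0.001, -1.0]]
contact_force: [1.4, 0.8, -0.4]
opening: 0.0446
gripper_force: 35.0
```

play_rows([
  {"grip": 0.3, "dx": -0.025, "dy": -0.026, "dz": 0, "wx": 0, "wy": 0, "wz": 0},
  {"grip": 0.3, "dx": -0.05, "dy": -0.052, "dz": 0, "wx": 0, "wy": 0, "wz": 0},
  {"grip": 0.3, "dx": -0.075, "dy": -0.078, "dz": 0, "wx": 0, "wy": 0, "wz": 0},
  {"grip": 0.3, "dx": -0.1, "dy": -0.104, "dz": 0, "wx": 0, "wy": 0, "wz": 0},
  {"grip": 0.3, "dx": -0.125, "dy": -0.13, "dz": 0, "wx": 0, "wy": 0, "wz": 0},
])

```text
clock: 8.32
tool_pos: [0.5166, -0.0696, 0.1885]
eef_rot: [[-0.832, 0.555, 0.0], [0.555, 0.832, 0.0], [-0.0, 0.0, -1.0]]
contact_force: [1.6, 0.3, -1.1]
opening: 0.0446
gripper_force: 35.0
```

play_rows([
  {"grip": 0.3, "dx": -0.025, "dy": -0.026, "dz": 0, "wx": 0, "wy": 0, "wz": 3},
  {"grip": 0.3, "dx": -0.05, "dy": -0.052, "dz": 0, "wx": 0, "wy": 0, "wz": 6},
  {"grip": 0.3, "dx": -0.07, "dy": -0.075, "dz": 0, "wx": 0, "wy": 0, "wz": 9.3},
  {"grip": 0.3, "dx": -0.087, "dy": -0.089, "dz": 0, "wx": 0, "wy": 0, "wz": 9.3},
  {"grip": 0.3, "dx": -0.087, "dy": -0.089, "dz": 0, "wx": 0, "wy": 0, "wz": 9.3},
])

```text
clock: 8.73
tool_pos: [0.5405, -0.1935, 0.1885]
eef_rot: [[-0.729, 0.684, 0.001], [0.684, 0.729, -0.001], [-0.001, -0.0, -1.0]]
contact_force: [-0.1, 0.4, -2.1]
opening: 0.0443
gripper_force: 35.0
```

Run:
```python
from h import *
im=get_image("wrist"); C=cloud(im); s=manip.get_state(); R=np.array(s["eef_rot"]); print(s["clock"],s["tool_pos"],s["contact_force"],s["opening"]); print(R)
save(im,"pics/w5.png"); np.savez("w5.npz",C=C,col=im["color"],view=im["view"],K=im["intrinsics"],k1=im["k1"])
for t in ["backing_bar","stop_foot","dog_tip","tilt_rest"]:
    for d in landmark_of(t,im)[:2]: P=w(d["centre"],im); print(t,"L",round(d["score"],2),P,px(P,im).round())
for d in cut_out("backing_bar",im)[:2]:
    m=d["pixels"]; P=C[m&(im["z_map"]>0)]; c=np.median(P,0); P=P[np.linalg.norm(P-c,axis=1)<.07]
    c=np.median(P,0);n=np.linalg.svd(P-P.mean(0))[2][2]
    for _ in range(3):
        P2=P[abs((P-c)@n)<.004]; c=P2.mean(0); n=np.linalg.svd(P2-c)[2][2]
    n*=np.sign(n[2]); print("bar",d["score"],m.sum(),len(P2),c,"n",n,"tilt",np.degrees(np.arccos(n[2])),"yaw of rise",np.degrees(np.arctan2(-n[1],-n[0])))
    np.save("mask.npy",m)
```

```text
8.7833 [ 0.5399 -0.1917  0.1882] [-0.7552  0.2235 -1.3487] 0.04447396610018995
[[-0.7299  0.6836 -0.0002]
 [ 0.6836  0.7299  0.    ]
 [ 0.0002 -0.0001 -1.    ]]
backing_bar L 0.98 [ 0.5771 -0.2214  0.0602] [285. 228.]
stop_foot L 0.52 [ 0.5862 -0.2285  0.0007] [285. 219.]
tilt_rest L 0.84 [ 0.5881 -0.2316  0.0033] [284. 223.]
bar 0.8 1042 1000 [ 0.5564 -0.2043  0.0525] n [-0.2019  0.1923  0.9603] tilt 16.191325462197543 yaw of rise -43.60850535729675
```

View pics/w5.png

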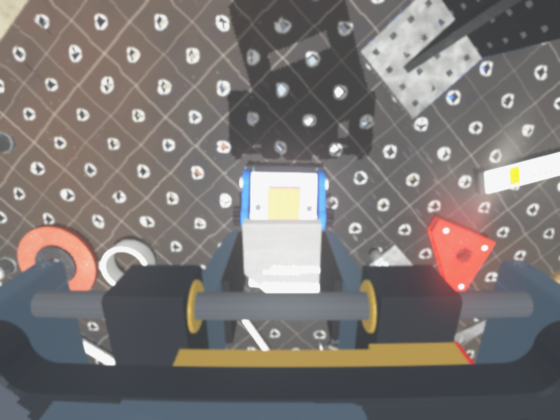

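The held coupon covers (245–320, 220–285). The lower copper shows at (285,203). I'll refine the bar frame from its edges.

Run:
```python
from h import *
D=np.load("w5.npz"); C=D["C"]; m=np.load("mask.npy"); col=D["col"].astype(int)
hsv=cv2.cvtColor(D["col"],cv2.COLOR_RGB2HSV)
v,u=np.nonzero(m); print(u.min(),u.max(),v.min(),v.max(), hsv[203,285],hsv[203,262])
# copper pixels by saturation/hue near the mask
k=np.zeros_like(m); k[180:222,262:310]=1
cu=k&(hsv[...,1]>70)&(hsv[...,0]>5)&(hsv[...,0]<30)
n=np.array([-.2019,.1923,.9603]); P=C[cu]; c=np.array([.5564,-.2043,.0525]); P=P[abs((P-c)@n)<.004]
c=P.mean(0); n=np.linalg.svd(P-c)[2][2]; n*=np.sign(n[2]); print(len(P),c,n,"tilt",np.degrees(np.arccos(n[2])),"yaw",np.degrees(np.arctan2(-n[1],-n[0])))
h=np.array([-n[0],-n[1],0]); h/=np.linalg.norm(h)
for yaw in (-43.5,):
    a=np.radians(yaw); x=np.array([np.cos(a),np.sin(a),0]); x-=n*(x@n); x/=np.linalg.norm(x); y=np.cross(n,x)
    q=np.c_[(P-c)@x,(P-c)@y]*1000; print(np.percentile(q,[0,1,5,50,95,99,100],axis=0))
    r=cv2.minAreaRect(q.astype(np.float32)); print(r)
    # side edges and lower edge fits per row / column
    for nm,(i,j,s) in {"y+":(0,1,1),"y-":(0,1,-1),"low":(1,0,-1)}.items():
        e=[]
        for b in np.arange(-15,15,2.):
            t=q[(q[:,i]>=b)&(q[:,i]<b+2)]
            if len(t)>6: e.append((b+1,s*np.max(s*t[:,j])))
        e=np.array(e); f=np.polyfit(e[:,0],e[:,1],1); res=abs(np.polyval(f,e[:,0])-e[:,1]); f=np.polyfit(e[res<1.5][:,0],e[res<1.5][:,1],1); print(nm,f,np.degrees(np.arctan(f[0])))
    print("c",c,"x",x,"y",y)
```

```text
266 300 187 219 [ 28  54 247] [  0   0 247]
0 [nan nan nan] [0. 0. 1.] tilt 0.0 yaw -180.0<stdin>:9: RuntimeWarning: Mean of empty slice.
  ret = um.true_divide(
<stdin>:10: RuntimeWarning: invalid value encountered in divide
Traceback (most recent call last):
IndexError: index -1 is out of bounds for axis 0 with size 0
```

```bash
cat > bar.py <<'E'
from h import *
def fit(C,color,win,yaw=-43.5):
    hsv=cv2.cvtColor(color,cv2.COLOR_RGB2HSV); k=np.zeros(hsv.shape[:2],bool); k[win[0]:win[1],win[2]:win[3]]=1
    cu=k&(hsv[...,1]>30)&(hsv[...,0]>5)&(hsv[...,0]<35); P=C[cu]; c=np.median(P,0); n=np.array([-.2,.19,.96])
    n/=np.linalg.norm(n)
    for tol in (.006,.004,.003):
        P2=P[abs((P-c)@n)<tol]; c=P2.mean(0); n=np.linalg.svd(P2-c)[2][2]; n*=np.sign(n[2])
    P=P2; print(len(P),"c",c,n,"tilt",np.degrees(np.arccos(n[2])),"yaw",np.degrees(np.arctan2(-n[1],-n[0])))
    a=np.radians(yaw); x=np.array([np.cos(a),np.sin(a),0]); x-=n*(x@n); x/=np.linalg.norm(x); y=np.cross(n,x)
    q=np.c_[(P-c)@x,(P-c)@y]*1000; print("rect",cv2.minAreaRect(q.astype(np.float32)))
    for nm,(i,j,s) in {"y+":(0,1,1),"y-":(0,1,-1),"low":(1,0,-1)}.items():
        e=[]
        for b in np.arange(-20,20,1.5):
            t=q[(q[:,i]>=b)&(q[:,i]<b+1.5)]
            if len(t)>6: e.append((b+.75,s*np.max(s*t[:,j])))
        e=np.array(e); f=np.polyfit(e[:,0],e[:,1],1)
        for _ in range(3):
            r=abs(np.polyval(f,e[:,0])-e[:,1]); g=r<=np.percentile(r,75); f=np.polyfit(e[g,0],e[g,1],1)
        print(nm,len(e),f,np.degrees(np.arctan(f[0])))
if __name__=="__main__":
    D=np.load("w5.npz"); fit(D["C"],D["col"],(180,222,262,310))
    m=np.load("mask.npy"); P=D["C"][m]; print(P.shape)
E
python3 bar.py
```

```text
945 c [ 0.5565 -0.2042  0.0525] [-0.2019  0.1922  0.9604] tilt 16.18772792855315 yaw -43.59115934380421
rect ((-0.2808246612548828, 0.4720020294189453), (34.60948181152344, 35.76289749145508), 0.1362985372543335)
y+ 24 [-0.0192 17.3614] -1.1020883869536962
y- 24 [  0.0038 -17.3201] 0.2183018466406402
low 25 [  0.0386 -16.837 ] 2.208480807230788
(1042, 3)
```

Bar so far: tilt 16.2°, rise yaw −43.6°, origin about (0.576, −0.2225, 0.060). I'll shift upslope so the coupon uncovers the whole bar, then measure again.

play_rows([
  {"grip": 0.3, "dx": -0.02, "dy": 0, "dz": 0, "wx": 0, "wy": 0, "wz": 0},
  {"grip": 0.3, "dx": -0.045, "dy": 0, "dz": 0, "wx": 0, "wy": 0, "wz": 0},
  {"grip": 0.3, "dx": -0.07, "dy": 0, "dz": 0, "wx": 0, "wy": 0, "wz": 0},
  {"grip": 0.3, "dx": -0.07, "dy": 0, "dz": 0, "wx": 0, "wy": 0, "wz": 0},
  {"grip": 0.3, "dx": -0.07, "dy": 0, "dz": 0, "wx": 0, "wy": 0, "wz": 0},
])

```text
clock: 9.45
tool_pos: [0.5914, -0.2375, 0.1883]
eef_rot: [[-0.732, 0.682, -0.0], [0.682, 0.732, 0.0], [0.0, -0.0, -1.0]]
contact_force: [0.3, -0.6, -0.1]
opening: 0.0444
gripper_force: 35.0
```

Run:
```python
from h import *; from bar import fit
R=None
for i in range(2):
    im=get_image("wrist"); C=cloud(im); s=manip.get_state()
    for t in ["backing_bar","stop_foot","dog_tip","tilt_rest"]:
        for d in landmark_of(t,im)[:1]: P=w(d["centre"],im); print(t,"L",round(d["score"],2),P,px(P,im).round())
    for d in cut_out("backing_bar",im)[:1]:
        v,u=np.nonzero(d["pixels"]); print(u.min(),u.max(),v.min(),v.max(),len(v))
        fit(C,im["color"],(v.min()-5,v.max()+5,u.min()-5,u.max()+5),-43.6)
save(im,"pics/w6.png"); print(s["clock"],s["tool_pos"])
```

```text
backing_bar L 0.87 [ 0.5764 -0.223   0.0607] [281. 170.]
stop_foot L 0.77 [ 0.6087 -0.2543  0.076 ] [280. 214.]
dog_tip L 0.87 [ 0.5972 -0.2421  0.0834] [281. 201.]
tilt_rest L 0.8 [ 0.585  -0.2351 -0.0006] [278. 173.]
263 299 127 212 2521
2544 c [ 0.5723 -0.2194  0.0587] [-0.1981  0.1916  0.9613] tilt 15.999566934545472 yaw -44.048006405502704
rect ((5.484703063964844, -0.09793472290039062), (37.97585678100586, 92.57115173339844), 89.10191345214844)
y+ 27 [-0.0286 18.4736] -1.6383846519609124
y- 27 [  0.0057 -18.0128] 0.32510928262872263
low 26 [  0.0385 -39.9083] 2.206901139241195
backing_bar L 0.97 [ 0.579  -0.2191  0.062 ] [285. 171.]
stop_foot L 0.81 [ 0.61   -0.2566  0.0752] [279. 217.]
tilt_rest L 0.96 [ 0.5854 -0.2314  0.0001] [281. 172.]
263 300 128 213 2648
2557 c [ 0.5725 -0.2196  0.0588] [-0.1959  0.1946  0.9611] tilt 16.028428552539726 yaw -44.804366082222515
rect ((5.364780426025391, 0.24118423461914062), (38.13861846923828, 92.07068634033203), 89.55940246582031)
y+ 27 [-0.0297 18.3079] -1.7015971301157693
y- 27 [  0.0076 -18.2588] 0.43347590619668136
low 26 [ -0.0145 -40.284 ] -0.8297139509381607
9.8 [ 0.5907 -0.2374  0.1887]
```

View pics/w6.png

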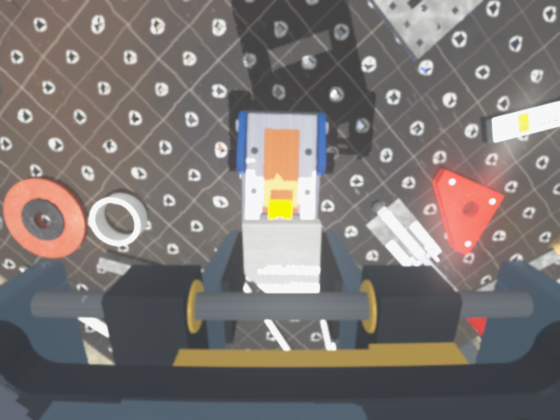

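Run:
```python
from h import *
im=get_image("wrist"); C=cloud(im); s=manip.get_state(); R=np.array(s["eef_rot"])
q=((C-s["tool_pos"])@R)*1000
k=np.zeros(q.shape[:2],bool); k[215:290,235:330]=1; k&=(abs(q[...,2]+41.5)<6)
P=q[k]; c=np.median(P,0); P=P[abs(P[:,2]-c[2])<3]; A=np.c_[P[:,:2],np.ones(len(P))]; f=np.linalg.lstsq(A,P[:,2],rcond=None)[0]; print(len(P),"plane",f, np.percentile(P,[1,50,99],axis=0)); print(cv2.minAreaRect(P[:,:2].astype(np.float32)))
# front edge (largest x) vs y
e=[]
for y in range(-16,17,2):
    t=P[abs(P[:,1]-y)<1]; e.append((y,np.percentile(t[:,0],98)))
e=np.array(e); print(np.polyfit(e[:,0],e[:,1],1)); print(e[::3])
# target poses
o=np.array([.5762,-.2231,.0603]); ti,ya=np.radians([16.05,-44.2])
h=np.array([np.cos(ya),np.sin(ya),0]); x=np.cos(ti)*h+np.sin(ti)*np.array([0,0,1]); z=-np.sin(ti)*h+np.cos(ti)*np.array([0,0,1]); y=np.cross(z,x)
Rb=np.c_[x,y,z]; np.savez("bar.npz",o=o,R=Rb)
Rt=np.c_[-x,y,-z]
for hgt in (60,30):
    delta(o+Rb@np.array([-5,0,5+hgt])/1000-Rt@np.array([0,0,-.0365]),Rt)
```

```text
5167 plane [  0.0053  -0.0024 -41.9649] [[-19.3619 -21.549  -43.7833]
 [  3.7071   1.2417 -41.9724]
 [ 22.459   23.4667 -39.8776]]
((1.2372169494628906, 1.2962379455566406), (54.05930709838867, 43.28974151611328), 89.87246704101562)
[-0.0047 22.2673]
[[-16.      22.3734]
 [-10.      22.1781]
 [ -4.      22.1643]
 [  2.      22.3534]
 [  8.      22.124 ]
 [ 14.      22.2557]]
t 10.1 d mm [ 33.5441   0.9303 102.2629] rotvec deg [  0.1688 -16.0467   1.1944]
t 10.1 d mm [ 25.2531   0.756  131.0939] rotvec deg [  0.1688 -16.0467   1.1944]
```

play_rows([
  {"grip": 0.3, "dx": 0.025, "dy": 0, "dz": 0.02, "wx": 0, "wy": -4, "wz": 0.3},
  {"grip": 0.3, "dx": 0.035, "dy": 0, "dz": 0.045, "wx": 0, "wy": -8, "wz": 0.6},
  {"grip": 0.3, "dx": 0.0335, "dy": 0, "dz": 0.075, "wx": 0.1, "wy": -12, "wz": 0.9},
  {"grip": 0.3, "dx": 0.0335, "dy": 0, "dz": 0.102, "wx": 0.2, "wy": -16, "wz": 1.2},
  {"grip": 0.3, "dx": 0.0335, "dy": 0, "dz": 0.102, "wx": 0.2, "wy": -16, "wz": 1.2},
])

```text
clock: 10.52
tool_pos: [0.5618, -0.2125, 0.0812]
eef_rot: [[-0.691, 0.697, 0.192], [0.67, 0.717, -0.191], [-0.271, -0.004, -0.963]]
contact_force: [-1.9, 0.6, -3.5]
opening: 0.044
gripper_force: 35.0
```

play_rows([
  {"grip": 0.3, "dx": 0, "dy": 0, "dz": 0.015, "wx": 0, "wy": 0, "wz": 0},
  {"grip": 0.3, "dx": 0, "dy": 0, "dz": 0.03, "wx": 0, "wy": 0, "wz": 0},
  {"grip": 0.3, "dx": 0, "dy": 0, "dz": 0.04, "wx": 0, "wy": 0, "wz": 0},
  {"grip": 0.3, "dx": 0, "dy": 0, "dz": 0.045, "wx": 0, "wy": 0, "wz": 0},
  {"grip": 0.3, "dx": 0, "dy": 0, "dz": 0.045, "wx": 0, "wy": 0, "wz": 0},
])

```text
clock: 10.93
tool_pos: [0.5756, -0.2241, 0.0431]
eef_rot: [[-0.689, 0.698, 0.196], [0.671, 0.716, -0.192], [-0.274, -0.001, -0.962]]
contact_force: [-0.3, 0.4, -0.3]
opening: 0.0446
gripper_force: 35.0
```

```bash
cat > rel.py <<'E'
from h import *
B=np.load("bar.npz"); o,Rb=B["o"],B["R"]
def rel(cam=True):
    s=manip.get_state(); R=np.array(s["eef_rot"]); p=s["tool_pos"]+R@np.array([0,.001,-.0365])
    print("t",s["clock"],"coupon in bar mm",1000*Rb.T@(p-o),"rot err deg (bar)",Ro.from_matrix(np.c_[-R[:,0],R[:,1],-R[:,2]]@Rb.T).as_rotvec(degrees=True)@Rb,"F bar",Rb.T@np.array(s["contact_force"]),"M tool",R.T@np.array(s["torque"]),"open",s["opening"],s["gripper_force"])
if __name__=="__main__":
    rel()
    im=get_image("wrist"); C=cloud(im); q=((C-o)@Rb)*1000
    hsv=cv2.cvtColor(im["color"],cv2.COLOR_RGB2HSV)
    k=(abs(q[...,2])<6)&(abs(q[...,0])<50)&(abs(q[...,1])<15)&(hsv[...,1]>30)&(hsv[...,0]<35)
    P=q[k]; print("copper",len(P))
    if len(P)>50:
        f=np.linalg.lstsq(np.c_[P[:,:2],np.ones(len(P))],P[:,2],rcond=None)[0]; print("slopes deg",np.degrees(f[:2]),"z0",f[2],P[:,:2].min(0),P[:,:2].max(0))
    s=manip.get_state(); R=np.array(s["eef_rot"]); t=((C-s["tool_pos"])@R)*1000
    k=(abs(t[...,2]+42)<4)&(abs(t[...,0])<23)&(abs(t[...,1])<20); P=q[k]; f=np.linalg.lstsq(np.c_[P[:,:2],np.ones(len(P))],P[:,2],rcond=None)[0]
    print("coupon top: slopes deg",np.degrees(f[:2]),"z mid",P[:,2].mean(),len(P),"low edge x",np.percentile(P[:,0],1), "y ext",np.percentile(q[(abs(t[...,2]+42)<3)&(abs(t[...,0]-10)<10)&(abs(t[...,1])<28)][:,1],[1,99]))
    save(im,"pics/last.png")
E
python3 rel.py
```

```text
t 10.9333 coupon in bar mm [-4.4507 -0.1078 19.8746] rot err deg (bar) [-0.0737  0.1284 -0.0141] F bar [-0.6216  0.0868 -0.1553] M tool [ 0.0467  0.1733 -0.0081] open 0.0445600655691135 34.99963581562042
copper 1887
slopes deg [ 1.5496 -0.059 ] z0 0.8107445556660239 [-46.2385 -14.9825] [33.9712 14.9907]
coupon top: slopes deg [0.18   0.0228] z mid 25.127602362203696 4653 low edge x -26.753802052868686 y ext [-25.7345  23.9496]
```

play_rows([
  {"grip": 0.3, "dx": 0, "dy": 0, "dz": 0.004, "wx": 0, "wy": 0, "wz": 0},
  {"grip": 0.3, "dx": 0, "dy": 0, "dz": 0.008, "wx": 0, "wy": 0, "wz": 0},
  {"grip": 0.3, "dx": 0, "dy": 0, "dz": 0.011, "wx": 0, "wy": 0, "wz": 0},
  {"grip": 0.3, "dx": 0, "dy": 0, "dz": 0.0125, "wx": 0, "wy": 0, "wz": 0},
  {"grip": 0.3, "dx": 0, "dy": 0, "dz": 0.0125, "wx": 0, "wy": 0, "wz": 0},
])

```text
clock: 11.4
tool_pos: [0.5778, -0.2261, 0.031]
eef_rot: [[-0.689, 0.697, 0.197], [0.67, 0.717, -0.192], [-0.275, -0.001, -0.961]]
contact_force: [-0.4, -0.4, -2.0]
opening: 0.0444
gripper_force: 35.0
```

```bash
python3 -c "
from rel import *
rel()"
```

```text
t 11.4 coupon in bar mm [-5.0047 -0.0119  7.4556] rot err deg (bar) [-0.0433  0.0718  0.0037] F bar [-0.5425 -0.519  -1.9177] M tool [-0.0202  0.2146 -0.0268] open 0.04442283672718711 34.99974489212036
```

play_rows([
  {"grip": 0.3, "dx": 0, "dy": 0, "dz": 0.0008, "wx": 0, "wy": 0, "wz": 0},
  {"grip": 0.3, "dx": 0, "dy": 0, "dz": 0.0015, "wx": 0, "wy": 0, "wz": 0},
  {"grip": 0.3, "dx": 0, "dy": 0, "dz": 0.0015, "wx": 0, "wy": 0, "wz": 0},
])

```text
clock: 11.65
tool_pos: [0.5782, -0.2263, 0.0298]
eef_rot: [[-0.689, 0.697, 0.197], [0.67, 0.717, -0.193], [-0.276, -0.001, -0.961]]
contact_force: [-0.1, 0.6, -1.4]
opening: 0.0447
gripper_force: 35.0
```

play_rows([
  {"grip": 0.3, "dx": 0, "dy": 0, "dz": 0.0005, "wx": 0, "wy": 0, "wz": 0},
  {"grip": 0.3, "dx": 0, "dy": 0, "dz": 0.001, "wx": 0, "wy": 0, "wz": 0},
  {"grip": 0.3, "dx": 0, "dy": 0, "dz": 0.001, "wx": 0, "wy": 0, "wz": 0},
])

```text
clock: 11.9
tool_pos: [0.5783, -0.2265, 0.0288]
eef_rot: [[-0.689, 0.697, 0.197], [0.67, 0.717, -0.193], [-0.276, -0.001, -0.961]]
contact_force: [0.5, 0.8, -1.8]
opening: 0.0442
gripper_force: 35.0
```

```bash
python3 -c "
from rel import *
rel()"
```

```text
t 11.9 coupon in bar mm [-4.9232  0.0535  5.1445] rot err deg (bar) [-0.0333  0.0533  0.0009] F bar [-0.7128  0.9555 -1.6731] M tool [0.0643 0.2566 0.0061] open 0.04424103365464625 34.99977707862854
```

Not touching yet; continue in 0.5 mm steps.

play_rows([
  {"grip": 0.3, "dx": 0, "dy": 0, "dz": 0.0005, "wx": 0, "wy": 0, "wz": 0},
  {"grip": 0.3, "dx": 0, "dy": 0, "dz": 0.001, "wx": 0, "wy": 0, "wz": 0},
  {"grip": 0.3, "dx": 0, "dy": 0, "dz": 0.001, "wx": 0, "wy": 0, "wz": 0},
])

```text
clock: 12.15
tool_pos: [0.5785, -0.2267, 0.0283]
eef_rot: [[-0.689, 0.697, 0.197], [0.67, 0.717, -0.193], [-0.276, -0.001, -0.961]]
contact_force: [-6.5, 3.2, 11.7]
opening: 0.0445
gripper_force: 35.0
```

```bash
python3 -c "
from rel import *
rel()"
```

```text
t 12.15 coupon in bar mm [-4.8339  0.0844  4.6541] rot err deg (bar) [-0.0472  0.056  -0.0002] F bar [-3.4154 -2.2366 13.1951] M tool [ 0.3155  0.8553 -0.0405] open 0.04446087744495327 35.00306725502014
```

Contact at about 15 N press. I'll ease off slightly, hold, then slide upslope.

play_rows([
  {"grip": 0.3, "dx": 0, "dy": 0, "dz": -0.0002, "wx": 0, "wy": 0, "wz": 0},
  {"grip": 0.3, "dx": 0, "dy": 0, "dz": -0.0002, "wx": 0, "wy": 0, "wz": 0},
  {"grip": 0.3, "dx": 0, "dy": 0, "dz": -0.0002, "wx": 0, "wy": 0, "wz": 0},
], grip_force=40)

```text
clock: 12.4
tool_pos: [0.5785, -0.2267, 0.0284]
eef_rot: [[-0.689, 0.697, 0.197], [0.67, 0.717, -0.193], [-0.276, -0.001, -0.961]]
contact_force: [-4.9, 2.8, 8.4]
opening: 0.0444
gripper_force: 40.0
```

```bash
python3 rel.py
```

```text
t 12.4 coupon in bar mm [-4.8173  0.0612  4.6867] rot err deg (bar) [-0.038   0.0463 -0.0009] F bar [-2.8848 -1.4057  9.5363] M tool [ 0.2899  0.6681 -0.0471] open 0.044391298731395475 40.00240087509155
copper 1817
slopes deg [1.805  0.0379] z0 1.061991744003085 [-46.3851 -14.9963] [46.8434 14.9902]
coupon top: slopes deg [0.3129 0.0285] z mid 9.966832529949816 4679 low edge x -27.200102747215922 y ext [-25.5703  23.975 ]
```

play_rows([
  {"grip": 0.3, "dx": -0.002, "dy": 0, "dz": 0, "wx": 0, "wy": 0, "wz": 0},
  {"grip": 0.3, "dx": -0.004, "dy": 0, "dz": 0, "wx": 0, "wy": 0, "wz": 0},
  {"grip": 0.3, "dx": -0.006, "dy": 0, "dz": 0, "wx": 0, "wy": 0, "wz": 0},
  {"grip": 0.3, "dx": -0.008, "dy": 0, "dz": 0, "wx": 0, "wy": 0, "wz": 0},
])

```text
clock: 12.78
tool_pos: [0.5814, -0.2304, 0.0297]
eef_rot: [[-0.69, 0.698, 0.192], [0.671, 0.716, -0.191], [-0.271, -0.003, -0.963]]
contact_force: [-20.4, 19.9, 24.0]
opening: 0.0443
gripper_force: 40.0
```

```bash
python3 -c "
from rel import *
rel()"
```

```text
t 12.7833 coupon in bar mm [ 0.2574 -0.4997  4.5944] rot err deg (bar) [-0.1591  0.3358 -0.0019] F bar [-20.7523   0.1068  30.9535] M tool [-0.2319  3.9232 -0.017 ] open 0.044336375072624674 40.014095306396484
```

Press rose to 31 N, too much. I'll ease the press before continuing.

play_rows([
  {"grip": 0.3, "dx": 0, "dy": 0, "dz": -0.0006, "wx": 0, "wy": 0, "wz": 0},
  {"grip": 0.3, "dx": 0, "dy": 0, "dz": -0.0006, "wx": 0, "wy": 0, "wz": 0},
])

```text
clock: 12.95
tool_pos: [0.5839, -0.2318, 0.031]
eef_rot: [[-0.689, 0.697, 0.197], [0.67, 0.717, -0.193], [-0.276, -0.0, -0.961]]
contact_force: [0.1, 0.2, -0.7]
opening: 0.045
gripper_force: 40.0
```

Run:
```python
from rel import *
rel()
im=get_image("wrist"); C=cloud(im); q=((C-o)@Rb)*1000
hsv=cv2.cvtColor(im["color"],cv2.COLOR_RGB2HSV)
k=(abs(q[...,2])<6)&(q[...,0]>-45)&(q[...,0]<-26)&(abs(q[...,1])<17)&(hsv[...,1]>30)&(hsv[...,0]<35)
P=q[k]; h,b=np.histogram(P[:,0],np.arange(-46,-20,3)); print(h)
for a,c in zip(b[:-1],b[1:]):
    t=P[(P[:,0]>=a)&(P[:,0]<c)]
    if len(t)>5: print(a+1.5,np.median(t[:,2]))
# bed at the sides
for sg in (1,-1):
    k=(abs(q[...,2]+8)<4)&(abs(q[...,0])<45)&(abs(sg*q[...,1]-30)<9)
    P=q[k]; f=np.polyfit(P[:,0],P[:,2],1); r=abs(np.polyval(f,P[:,0])-P[:,2])<1.5; print("bed",sg,r.sum(),np.polyfit(P[r,0],P[r,2],1),P[r,0].min(),P[r,0].max(),"deg",np.degrees(np.polyfit(P[r,0],P[r,2],1)[0]))
```

```text
t 12.95 coupon in bar mm [3.0584 0.1258 5.1016] rot err deg (bar) [-0.0266  0.0427  0.0094] F bar [-0.2545  0.2195 -0.6091] M tool [0.0113 0.2411 0.0235] open 0.04497498814841518 39.9998813867569
[203 296 295 295 285 289 188   0]
-44.5 0.043884273476678476
-41.5 0.09159937908852242
-38.5 0.13885232665343475
-35.5 0.08098106386523483
-32.5 0.07247145656986241
-29.5 0.060743855174088694
-26.5 0.08485501132149915
bed 1 1545 [-0.0027 -7.9566] -44.93191704943733 36.849541041622786 deg -0.15338976572468238
bed -1 1690 [-0.0034 -8.0407] -44.94344372307583 36.98647902379476 deg -0.19755232632505132
```

The bar frame matches the copper and bed within 0.2°, so the coupon is parallel. I'll slide just clear of the friction up to x≈20.

play_rows([
  {"grip": 0.3, "dx": -0.003, "dy": 0, "dz": 0, "wx": 0, "wy": 0, "wz": 0},
  {"grip": 0.3, "dx": -0.007, "dy": 0, "dz": 0, "wx": 0, "wy": 0, "wz": 0},
  {"grip": 0.3, "dx": -0.011, "dy": 0, "dz": 0, "wx": 0, "wy": 0, "wz": 0},
  {"grip": 0.3, "dx": -0.015, "dy": 0, "dz": 0, "wx": 0, "wy": 0, "wz": 0},
  {"grip": 0.3, "dx": -0.017, "dy": 0, "dz": 0, "wx": 0, "wy": 0, "wz": 0},
])

```text
clock: 13.42
tool_pos: [0.5963, -0.2439, 0.0359]
eef_rot: [[-0.689, 0.697, 0.198], [0.67, 0.717, -0.193], [-0.276, -0.0, -0.961]]
contact_force: [-0.2, -0.1, -1.4]
opening: 0.0442
gripper_force: 40.0
```

```bash
python3 rel.py
```

```text
t 13.4167 coupon in bar mm [21.0817  0.12    4.9986] rot err deg (bar) [-0.022   0.0162 -0.0119] F bar [-0.4019 -0.2365 -1.2915] M tool [0.0532 0.2317 0.0036] open 0.04418035047504212 39.99983847141266
copper 4094
slopes deg [ 0.2587 -0.0463] z0 0.14856295766614316 [-46.2284 -14.9944] [46.28   14.9998]
coupon top: slopes deg [0.5611 0.022 ] z mid 10.19884175306248 4145 low edge x -1.3228173422829963 y ext [-25.6161  23.9401]
```

play_rows([
  {"grip": 0.3, "dx": -0.0005, "dy": 0, "dz": 0, "wx": 0, "wy": 0, "wz": 0},
  {"grip": 0.3, "dx": -0.001, "dy": 0, "dz": 0, "wx": 0, "wy": 0, "wz": 0},
  {"grip": 0.3, "dx": -0.0015, "dy": 0, "dz": 0, "wx": 0, "wy": 0, "wz": 0},
  {"grip": 0.3, "dx": -0.0015, "dy": 0, "dz": 0, "wx": 0, "wy": 0, "wz": 0},
])

```text
clock: 13.8
tool_pos: [0.5966, -0.2443, 0.036]
eef_rot: [[-0.689, 0.697, 0.197], [0.67, 0.717, -0.193], [-0.276, -0.001, -0.961]]
contact_force: [0.3, 0.5, -0.5]
opening: 0.0444
gripper_force: 40.0
```

```bash
python3 -c "
from rel import *
rel()"
```

```text
t 13.8 coupon in bar mm [21.5741  0.0536  4.9669] rot err deg (bar) [-0.0335  0.0536  0.0031] F bar [-0.2833  0.5468 -0.427 ] M tool [-0.0123  0.1839 -0.0107] open 0.04438133004219731 39.99967038631439
```

play_rows([
  {"grip": 0.3, "dx": -0.0005, "dy": 0, "dz": 0, "wx": 0, "wy": 0, "wz": 0},
  {"grip": 0.3, "dx": -0.001, "dy": 0, "dz": 0, "wx": 0, "wy": 0, "wz": 0},
  {"grip": 0.3, "dx": -0.001, "dy": 0, "dz": 0, "wx": 0, "wy": 0, "wz": 0},
])

```text
clock: 14.05
tool_pos: [0.5974, -0.245, 0.0363]
eef_rot: [[-0.689, 0.697, 0.197], [0.67, 0.717, -0.193], [-0.276, -0.001, -0.961]]
contact_force: [-0.0, 1.1, -1.7]
opening: 0.0444
gripper_force: 40.0
```

```bash
python3 -c "
from rel import *
rel()"
```

```text
t 14.05 coupon in bar mm [22.7181  0.0758  5.0119] rot err deg (bar) [-0.0315  0.045   0.0021] F bar [-1.214   0.7285 -1.4625] M tool [ 0.0441  0.242  -0.0133] open 0.044400357093815554 39.99978303909302
```

play_rows([
  {"grip": 0.3, "dx": -0.0005, "dy": 0, "dz": 0, "wx": 0, "wy": 0, "wz": 0},
  {"grip": 0.3, "dx": -0.001, "dy": 0, "dz": 0, "wx": 0, "wy": 0, "wz": 0},
  {"grip": 0.3, "dx": -0.001, "dy": 0, "dz": 0, "wx": 0, "wy": 0, "wz": 0},
])

```text
clock: 14.3
tool_pos: [0.5977, -0.2455, 0.0363]
eef_rot: [[-0.689, 0.697, 0.197], [0.67, 0.717, -0.192], [-0.275, -0.001, -0.961]]
contact_force: [-1.7, 3.5, -1.4]
opening: 0.0444
gripper_force: 40.0
```

```bash
python3 -c "
from rel import *
rel()"
```

```text
t 14.3 coupon in bar mm [23.2294  0.001   4.866 ] rot err deg (bar) [-0.0471  0.0925  0.0018] F bar [-3.8968  1.3571 -0.3476] M tool [-0.0777  0.7203  0.0948] open 0.044355573567747136 40.000094175338745
```

play_rows([
  {"grip": 0.3, "dx": -0.0004, "dy": 0, "dz": 0, "wx": 0, "wy": 0, "wz": 0},
  {"grip": 0.3, "dx": -0.0008, "dy": 0, "dz": 0, "wx": 0, "wy": 0, "wz": 0},
  {"grip": 0.3, "dx": -0.0008, "dy": 0, "dz": 0, "wx": 0, "wy": 0, "wz": 0},
])

```text
clock: 14.55
tool_pos: [0.5977, -0.2456, 0.0362]
eef_rot: [[-0.689, 0.697, 0.195], [0.671, 0.717, -0.192], [-0.274, -0.001, -0.962]]
contact_force: [-3.8, 7.0, -0.1]
opening: 0.0445
gripper_force: 40.0
```

```bash
python3 -c "
from rel import *
rel()"
```

```text
t 14.55 coupon in bar mm [23.3076 -0.1171  4.7194] rot err deg (bar) [-0.0694  0.1585 -0.0035] F bar [-7.2781  2.3618  2.04  ] M tool [-0.2967  1.3724  0.0927] open 0.044453473967991035 40.00100255012512
```

The stop is felt at x≈23.3. I'll relax the push a little and press onto the copper.

play_rows([
  {"grip": 0.3, "dx": 0.0006, "dy": 0, "dz": 0.0001, "wx": 0, "wy": 0, "wz": 0},
  {"grip": 0.3, "dx": 0.0006, "dy": 0, "dz": 0.0003, "wx": 0, "wy": 0, "wz": 0},
  {"grip": 0.3, "dx": 0.0006, "dy": 0, "dz": 0.0003, "wx": 0, "wy": 0, "wz": 0},
  {"grip": 0.3, "dx": 0.0006, "dy": 0, "dz": 0.0003, "wx": 0, "wy": 0, "wz": 0},
])

```text
clock: 14.88
tool_pos: [0.5977, -0.2456, 0.0361]
eef_rot: [[-0.689, 0.697, 0.196], [0.67, 0.717, -0.192], [-0.275, -0.001, -0.962]]
contact_force: [-4.5, 5.3, 2.6]
opening: 0.0448
gripper_force: 40.0
```

```bash
python3 rel.py
```

```text
t 14.8833 coupon in bar mm [23.2644 -0.0982  4.6591] rot err deg (bar) [-0.0584  0.1073 -0.0044] F bar [-5.9653  0.6144  4.3738] M tool [-0.025   1.3278  0.0843] open 0.0448168799363271 40.00174283981323
copper 4300
slopes deg [ 0.1323 -0.0395] z0 0.05867928885343532 [-46.2196 -14.9946] [46.6189 14.9937]
coupon top: slopes deg [0.2739 0.2341] z mid 9.88710895587248 4030 low edge x 0.8480183804335993 y ext [-25.709   23.7214]
```

play_rows([
  {"grip": 0.3, "dx": 0.0001, "dy": 0, "dz": 0.0002, "wx": 0, "wy": 0, "wz": 0},
  {"grip": 0.3, "dx": 0.0001, "dy": 0, "dz": 0.0002, "wx": 0, "wy": 0, "wz": 0},
  {"grip": 0.3, "dx": 0.0001, "dy": 0, "dz": 0.0002, "wx": 0, "wy": 0, "wz": 0},
  {"grip": 0.3, "dx": 0.0001, "dy": 0, "dz": 0.0002, "wx": 0, "wy": 0, "wz": 0},
  {"grip": 0.3, "dx": 0.0001, "dy": 0, "dz": 0.0002, "wx": 0, "wy": 0, "wz": 0},
])

```text
clock: 15.35
tool_pos: [0.5977, -0.2456, 0.0361]
eef_rot: [[-0.689, 0.697, 0.196], [0.67, 0.717, -0.192], [-0.275, -0.001, -0.961]]
contact_force: [-6.3, 5.7, 5.8]
opening: 0.0444
gripper_force: 40.0
```

```bash
python3 rel.py; python3 -c "
from rel import *
for i in range(3): get_image('side'); rel()"
```

```text
t 15.35 coupon in bar mm [23.264  -0.076   4.6448] rot err deg (bar) [-0.0584  0.0995 -0.0036] F bar [-6.5651 -0.3639  7.9256] M tool [0.0841 1.3794 0.0075] open 0.04443783873041939 40.00270485877991
copper 4285
slopes deg [ 0.1768 -0.0729] z0 0.0975763987998811 [-46.2418 -14.9958] [46.858  14.9765]
coupon top: slopes deg [0.3002 0.0993] z mid 9.873371372732665 4044 low edge x 0.8499501345953268 y ext [-25.8524  23.2001]
t 15.45 coupon in bar mm [23.291  -0.0852  4.6544] rot err deg (bar) [-0.0588  0.0979 -0.0047] F bar [-7.1811 -0.1892  8.3465] M tool [0.0968 1.3913 0.0447] open 0.044381362345665296 40.00268518924713
t 15.5 coupon in bar mm [23.2846 -0.0783  4.6449] rot err deg (bar) [-0.0589  0.0989 -0.0035] F bar [-6.6243 -0.1483  8.006 ] M tool [0.0627 1.3531 0.0469] open 0.04408319337122536 40.002670884132385
t 15.55 coupon in bar mm [23.2891 -0.0804  4.6449] rot err deg (bar) [-0.0591  0.098  -0.0031] F bar [-6.118   0.2911  8.0691] M tool [0.1219 1.3913 0.0658] open 0.044459760195819646 40.00260293483734
```

View pics/last.png

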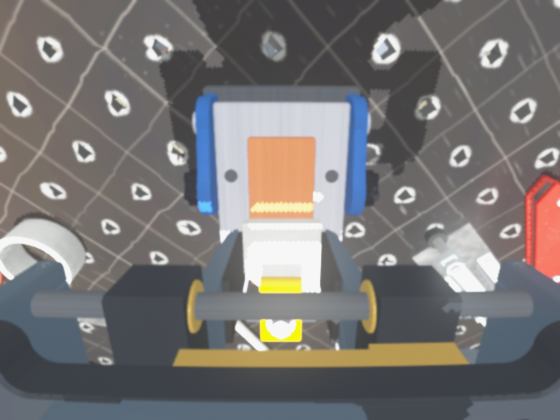

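The coupon at (283,255) sits square and centred on the copper (bar columns 248–315). Its front is under the yellow dog at (281,300) and it is steady at about 8 N press. Handing in.

```bash
python3 -c "
from bench import job
print(job.finish_job())"
```

```text
the job is handed in; nothing more can be done
None
```

I handed the job in with the coupon held flush on the copper at about 8 N, square, centred and touching the stop under the dog; no pass/fail result came back.

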